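# Wind down the brush rack's steadying leg

## Robot

A 6-joint arm with a two-finger parallel gripper is mounted at the origin on the work surface. World frame = base frame: x ahead of the robot, y to its left, z up, the work surface at z = 0. Lengths are in m, angles in rad, forces in N, time in s.
With the tool pointing down it reaches from about 0.275 to 0.975 m from the base axis. Payload 8.4 kg.
Tool frame: the origin (TCP) lies midway between the tips of the shut fingers; the grasp point (between the pads) lies 19 mm behind it; z points along the fingers, y is the line along which they close (so a half turn about z gives the same grasp; the last joint's range is limited). The gripper opens to 92 mm and grips with 3 to 60 N. Pads are 20 mm wide; open, the fingers measure 128 mm over their backs; the gripper's body (75 mm by 189 mm) begins 69 mm behind the grasp point.
Start: joints at [1.316, 0.353, 1.633, -0, 1.155, -0.002], TCP at [0.156, 0.605, 0.215] pointing down, gripper open.
Joint ranges: [-2.63, 2.63], [-0.92, 2.1], [0.06, 2.66], [-1.3, 4.44], [0, 2.69], [-3.02, 3.02]. Speed limits (rad/s): [2.22, 2.22, 2.79, 3.14, 3.14, 3.14].

## Interface

Orientations are given as a rotation vector (axis times angle).
In Python, from bench import ctrl, eyes, ticket gives the robot as it stands. The module is installed in compiled form; this text tells all that it offers.
- The arm moves only by the tool arm_command, never from a script. Its argument "moves" is text: rows parted by semicolons, each of 7 numbers parted by spaces: the finger opening in cm, from 0 to 9.19, then the shift along the tool's x, y, z in cm, then the turn, a rotation vector about the tool's x, y, z in degrees. A call has exactly 10 rows; each row is the pose to reach, as a shift and turn from the pose commanded when the call began, along the tool's axes at that moment; what a row does not reach only later rows make up. A row lasts 1/8 s, in which the tool goes at most 62.5 mm and 10.7 degrees, less where a joint would pass 70% of its speed; a pose out of reach is approached as far as the arm can. A call with a gripper value outside its range is refused whole. The fingers move at their own pace and stop on an object; "grip_force" is the grip in N (left out, the last holds). Time passes only in rows, so rows that repeat a pose let the fingers close, or fill a call up. It gives the time, the measured TCP pose, the force, the opening and the grip force at its end, in the units of the state.
- ctrl.get_state(): the state, without advancing time (a new reading comes with each control period).
- eyes.grab_frame(name): name is "scene" or "side" or "wrist"; returns a dict with "img" (420x560x3 uint8, blue, green, red), "fx", "fy", "cx", "cy" (pixels), "world_from_camera" (4x4, takes a point from camera to world coordinates). Camera axes: x right, y down, z forward; pixel columns grow to the right and rows downward; lengths in m; the calibration is good to about 2 mm. The wrist camera is an equidistant fisheye: a pixel r from the principal point sees the ray r / f radians off the axis. A picture is of the moment at which its call begins. There is no depth.
- ticket.hand_in(): hands the job in; it is judged then, once.
Trained networks look in a picture, given as the dict that the camera call returned (one of the last four; its "shot" number tells which), for a name from the list of things; names that differ only in an ending like _2 or _b are one class to them, and where a whole thing is asked for, a point or a joint stands for the part that bears it (a point fixed in the world has none). Each returns a list of dicts, best first, with "p" (0 to 1); they miss things now and then, are a little off and sometimes report something else, mostly with a low value. They report only what shows in the picture. A call takes as long as a camera call.
- eyes.regions_of(picture, query): "pixels" (420x560 bool, what is visible of it) and "box" ([left, top, width, height] in pixels, round what is visible of it).
The state is a dict: "t": time; "qpos": joint angles; "joint_vel": joint speeds; "tau": joint torques, N m; "tool_pos": TCP position; "ee_rot": TCP orientation; "contact_force": force on the tool from outside, world axes, zero at the start; "torque": the same for the moment, N m; "grip_width": finger opening in m; "grip_force": force on a finger pad.
Only numpy, scipy, OpenCV 4.12 (cv2) and the standard library are available. Lean on these libraries where they do the work, as an engineer would, in place of code of your own. Each camera call takes 0.05 s, during which the arm holds its last target. There are 200 camera calls.

## Task

Steady the hanging-brush rack: put the plywood board flat on the counter under the rack's crank leg, with its red mark centred below the foot, and let go of it. Then wind the yellow crank knob clockwise (seen from above) until the foot bears firmly on the board, felt as the crank turning clearly stiffer than it ran free; stop there without forcing it, let go of the crank, and leave the other things on the counter where they are.

Things in the scene. Friction and masses are not known exactly. Their poses are not given: they have to be found in the camera images.
- jack: Dark wooden rack of hanging brushes (fixed) with a crank-down leg beside it. Origin: on the leg's vertical axis, 0 to 12 mm above the counter. z up. The rack stands on the +y side: y 110 to 420 mm, x within 80 mm, 196 mm high, joined to the leg by a bracket 30 mm wide, 113 to 137 mm up. Leg tube: 34 mm diameter, 72 to 150 mm up; above it a red gear housing 60 x 60 mm, 145 to 190 mm up.
- leg_mouth (a point): Lower end of the fixed leg tube, on its axis, 72 mm above the jack's origin. From it hangs the bright inner leg with a round black rubber foot, 48 mm across, 15 mm thick. The foot's height is not measured: at the start its underside is 35 to 57 mm above the counter. One clockwise turn of the crank lowers it 24 mm; it holds its height when the crank is let go.
- crank_hub (a point): Centre of the crank's hub, on the leg's axis, level with the crank arm's top, 205 mm above the jack's origin. Winding free takes about 5.5 N at the knob along its circle. With the foot on the board this grows, about 4 to 5 N per radian: 1.5 N above free it just bears firmly (20 N on the board), 3 N is well set (45 N), over 5 N is too much, 7 N (100 N) strains the rack. Feel it while turning: held still, friction can hide it.
- knob_grip (a point): Yellow upright crank knob, 24 mm diameter, 52 mm tall, free to spin on its pin at the end of the crank arm. This point: on its axis, 24 mm below its top, 28 mm above the crank arm's top. It runs on a level circle of 55 mm radius about the leg's axis, clockwise from above to wind the foot down. At the start it is on the jack's +x side, within 1.2 rad of +x.
- board: Loose plywood bearing board, 220 x 80 x 22 mm, about 0.25 to 0.45 kg, with a red ring and dot on its top and a square dark wooden grip post. Origin: on the underside, straight below the red mark. x along the board: the board runs from x = -180 to +40 mm, y within 40 mm; the post is at x = -115 mm. z up. It rests flat with its origin at counter height.
- board_grip (a point): Centre of the board's grip post (24 x 24 mm square, aligned with the board, from 22 to 65 mm above its underside); this point is 44 mm above the underside. Axes as the board's.
- water_cup: Bystander, to be left alone: small blue ceramic water cup, 48 mm across, 45 mm high. Origin at the centre of its underside.
- ink: Bystander, to be left alone: black ink bottle with a red cap, 56 mm across, 110 mm high. Origin at the centre of its underside.
- brush_pot: Bystander, to be left alone: white ceramic pot of upright brushes, 90 mm across, about 200 mm high. Origin at the centre of its underside.
- inkstone: Bystander, to be left alone: flat dark inkstone, 90 x 130 x 18 mm. Origin at the centre of its underside.
- paperweight: Bystander, to be left alone: brass bar paperweight, 30 x 160 x 20 mm. Origin at the centre of its underside.
- lying_brush: Bystander, to be left alone: big brush with a blue handle lying on the counter, 235 mm long, 22 mm thick. Origin at the centre of its underside.

How it is judged:
On the way, in this order (a step that is already met when the one before it is completed fails the run):
1. the board lies flat under the foot, its mark within 15 mm of the leg's axis, let go, not yet loaded (horizontal distance between board and jack below 0.015 m and height (world z) of board below 0.004 m and angle between board's own z axis and vertical below 0.05 rad and contact force between the fingers and board below 0.3 N and contact force between jack and board below 2 N), for 0.2 s.
2. the foot bears on the board with 20 N or more (horizontal distance between board and jack below 0.015 m and height (world z) of board below 0.004 m and angle between board's own z axis and vertical below 0.05 rad and contact force between jack and board above 20 N), for 0.3 s.
At the end, for the whole second after the job is handed in: The board lies flat on the counter with its red mark within 15 mm of the leg's axis, at rest, and the foot presses on it with 20 to 75 N (all of step 2 and contact force between jack and board below 75 N and linear speed of board below 0.01 m/s); the robot touches nothing.
It fails at once if the foot is forced onto the board with more than 100 N, straining the rack (contact force between jack and board above 100 N).
It fails at once if one of the other things on the counter is pushed more than 30 mm (distance of any of water_cup, ink, brush_pot, inkstone, paperweight, lying_brush from where it was at the start of the episode above 0.03 m).
It also fails if it takes over 72 s, if anything falls off the work surface, if the arm or the gripper's body presses on something with over 40 N, if the wrist force passes 120 N, or if a joint passes its speed limit or range.

## Working session

There is one attempt and no reset: what is moved stays moved. The work goes in short steps, Python scripts to look and compute and a tool call to move; the robot and the scene stay as the last step left them, time stands still between calls to the robot, and variables do not carry over. Pictures are saved under pics/ and viewed, at most 12 in all, crops included, and the job is handed in when it is done.

Besides the shell and the picture viewer there is one more tool, called as a command line: name --argument value ..., lists and objects as JSON in quotes. arm_command: Moves the arm, as the interface text tells. Its arguments: {"type":"object","properties":{"moves":{"type":"string"},"grip_force":{"type":"number"}},"required":["moves"]}

```bash
mkdir -p pics
cat > h.py <<'E'
import numpy as np, cv2
from bench import ctrl, eyes, ticket
from scipy.spatial.transform import Rotation as R
def ray(f,u,v):
    x=(np.asarray(u,float)-f["cx"])/f["fx"]; y=(np.asarray(v,float)-f["cy"])/f["fy"]
    T=f["world_from_camera"]; d=np.stack([x,y,np.ones_like(x)],-1)@T[:3,:3].T
    return T[:3,3],d
def plane(f,u,v,z):
    o,d=ray(f,u,v); return o+d*((z-o[2])/d[...,2])[...,None]
def proj(f,p):
    T=f["world_from_camera"]; c=(np.asarray(p,float)-T[:3,3])@T[:3,:3]
    return np.stack([f["fx"]*c[...,0]/c[...,2]+f["cx"],f["fy"]*c[...,1]/c[...,2]+f["cy"]],-1)
E
python3 - <<'E'
from h import *
fs={n:eyes.grab_frame(n) for n in("scene","side")}
print(ctrl.get_state())
for n,f in fs.items():
    cv2.imwrite(f"pics/{n}0.png",f["img"])
    print(n,f["fx"],f["cx"],f["cy"],f["world_from_camera"].round(3).tolist())
    for q in["jack","crank_hub","knob_grip","board","board_grip","water_cup","ink","brush_pot","inkstone","paperweight","lying_brush"]:
        for r in eyes.regions_of(f,q)[:2]:
            m=r["pixels"]; ys,xs=np.nonzero(m); print(q,round(r["p"],2),r["box"],xs.mean().round(1),ys.mean().round(1))
E
```

```text
{'t': 0.1, 'qpos': array([ 1.31558711e+00,  3.53593155e-01,  1.63405845e+00, -1.06510488e-05,
        1.15522490e+00, -2.40198438e-03]), 'joint_vel': array([ 7.07560277e-04,  6.70346232e-06, -2.37762621e-03,  1.82273751e-03,
        2.54804122e-03, -2.64307046e-04]), 'tau': array([ 9.81150333e-05, -5.94903874e+01, -3.34931445e+01,  6.99156895e-02,
        1.82817254e-02, -5.66226072e-05]), 'tool_pos': array([0.15621592, 0.60468989, 0.21393043]), 'ee_rot': array([-3.96025665e-01, -3.11637428e+00,  2.00182368e-03]), 'contact_force': array([-0.47284956,  1.05557129, -0.02443061]), 'torque': array([-0.02180675, -0.01019798, -0.00030378]), 'grip_force': 0.0, 'grip_width': 0.09171150206570804}
scene 507.65005218216857 279.5226650901731 205.51077239135265 [[0.552, 0.659, -0.51, 1.245], [0.833, -0.444, 0.329, -0.531], [-0.009, -0.607, -0.795, 1.174], [0.0, 0.0, 0.0, 1.0]]
jack 0.73 [337.9, 108.9, 166.7, 103.6] 427.4 163.2
crank_hub 0.76 [337.6, 108.8, 165.8, 103.4] 427.6 163.1
crank_hub 0.55 [139.5, 289.5, 47.9, 71.9] 163.0 325.8
knob_grip 0.55 [344.5, 154.7, 12.3, 21.0] 348.7 165.3
board 0.
[... 810 characters left out ...]
.4
board 0.89 [259.1, 194.5, 69.4, 33.8] 293.5 213.6
board_grip 0.98 [259.4, 196.2, 67.4, 31.9] 292.8 214.0
board_grip 0.15 [178.4, 262.7, 45.4, 42.3] 202.3 283.7
water_cup 0.63 [180.5, 265.2, 43.5, 38.9] 202.1 283.4
water_cup 0.61 [237.8, 236.5, 15.7, 22.4] 245.7 248.5
ink 0.95 [220.8, 194.2, 20.4, 34.4] 229.3 211.7
brush_pot 0.86 [197.4, 192.4, 35.1, 70.1] 213.9 233.1
brush_pot 0.75 [234.9, 236.5, 18.9, 21.9] 245.6 248.6
inkstone 0.96 [180.5, 264.5, 44.7, 36.1] 202.0 283.3
paperweight 0.89 [362.2, 345.5, 36.2, 68.5] 379.4 379.2
paperweight 0.54 [217.5, 193.6, 22.5, 34.2] 229.4 211.2
lying_brush 0.7 [221.3, 196.0, 20.3, 33.3] 229.6 211.9
lying_brush 0.6 [239.7, 179.8, 63.5, 7.5] 268.7 183.1
```

View pics/scene0.png

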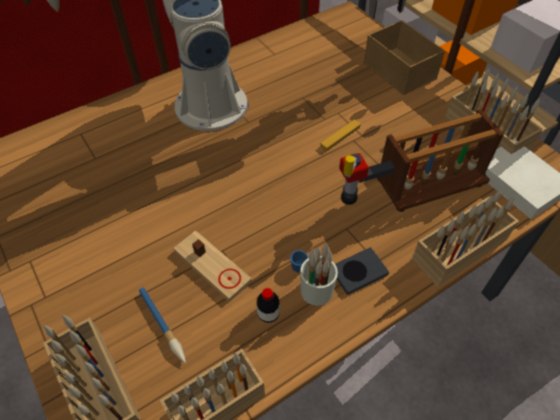

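View pics/side0.png

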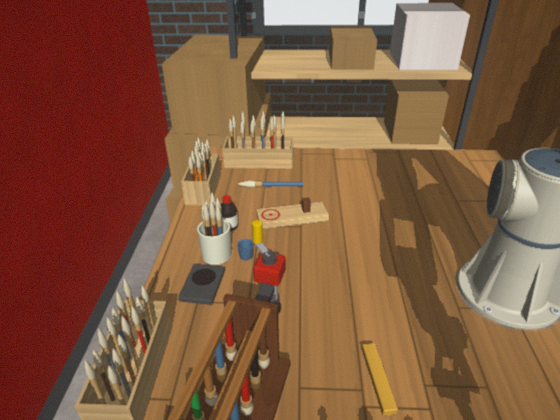

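Scene view: board lies with its post at (199,247) and red ring at (230,279). The leg's red housing is at about (353,170), the knob at (349,165), the foot at (349,196), with the rack to the right. Side view: post (306,204), ring (270,214), knob (257,231), housing (270,266). I'll zoom in for the jack.

Run:
```python
from h import *
fs={n:eyes.grab_frame(n) for n in("scene","side")}
a=fs["scene"]["img"][140:215,320:420]; b=fs["side"]["img"][215:315,225:325]
a=cv2.resize(a,None,fx=6,fy=6,interpolation=cv2.INTER_CUBIC);b=cv2.resize(b,None,fx=5.5,fy=5.5,interpolation=cv2.INTER_CUBIC)
cv2.imwrite("pics/a1.png",a);cv2.imwrite("pics/b1.png",b)
def cent(m): ys,xs=np.nonzero(m); return xs.mean(),ys.mean(),len(xs)
for n,f in fs.items():
    hsv=cv2.cvtColor(f["img"],cv2.COLOR_BGR2HSV)
    red=((hsv[...,0]<6)|(hsv[...,0]>174))&(hsv[...,1]>150)&(hsv[...,2]>90)
    r=eyes.regions_of(f,"board")[0]; m=r["pixels"].astype(np.uint8); m=cv2.dilate(m,np.ones((5,5)))
    u,v,k=cent(red&(m>0)); print(n,"ring",u,v,k,plane(f,u,v,.022).round(4))
    M=m>0; dark=M&(hsv[...,2]<75)
    print("dark",cent(dark), plane(f,*cent(dark)[:2],.05).round(4))
    yel=(abs(hsv[...,0].astype(int)-26)<6)&(hsv[...,1]>180)&(hsv[...,2]>120)
    nn,l,s,c=cv2.connectedComponentsWithStats(yel.astype(np.uint8))
    for i in range(1,nn):
        if s[i,4]>60: print("yel",s[i],c[i].round(1))
    nn,l,s,c=cv2.connectedComponentsWithStats(red.astype(np.uint8))
    for i in range(1,nn):
        if 40<s[i,4]<3000: print("red",s[i],c[i].round(1))
    for q,z in[("water_cup",.022),("ink",.05),("brush_pot",.08),("inkstone",.015),("lying_brush",.01),("paperweight",.015)]:
        rr=eyes.regions_of(f,q)
        if rr: print(q,plane(f,*cent(rr[0]["pixels"])[:2],z).round(3))
```

```text
scene ring 228.89361702127658 279.1489361702128 47 [ 0.6316 -0.2938  0.022 ]
dark (np.float64(205.2018348623853), np.float64(256.0642201834862), 109) [ 0.5534 -0.3166  0.05  ]
red [354 154  15  19 111] [360.8 165.5]
red [262 288  11  10  85] [267.  292.9]
water_cup [ 0.684 -0.114  0.022]
ink [ 0.762 -0.257  0.05 ]
brush_pot [ 0.778 -0.121  0.08 ]
inkstone [0.796 0.006 0.015]
lying_brush [ 0.652 -0.49   0.01 ]
paperweight [0.372 0.267 0.015]
side ring 266.7142857142857 214.57142857142858 7 [ 0.6417 -0.2847  0.022 ]
dark (np.float64(302.0), np.float64(202.0), 3) [ 0.5313 -0.317   0.05  ]
yel [252 220  11  23 223] [257.  231.1]
red [223 196   8   8  58] [226.3 199.4]
red [253 253  32  33 665] [268.9 270.7]
red [225 320   8  27 142] [229.1 334.2]
red [138 331   8  22  69] [141.9 341. ]
red [241 375   9  27 145] [245.3 389.9]
water_cup [ 0.69  -0.115  0.022]
ink [ 0.754 -0.261  0.05 ]
brush_pot [ 0.774 -0.111  0.08 ]
inkstone [0.79  0.02  0.015]
lying_brush [ 0.634 -0.493  0.01 ]
paperweight [0.368 0.286 0.015]
```

View pics/a1.png

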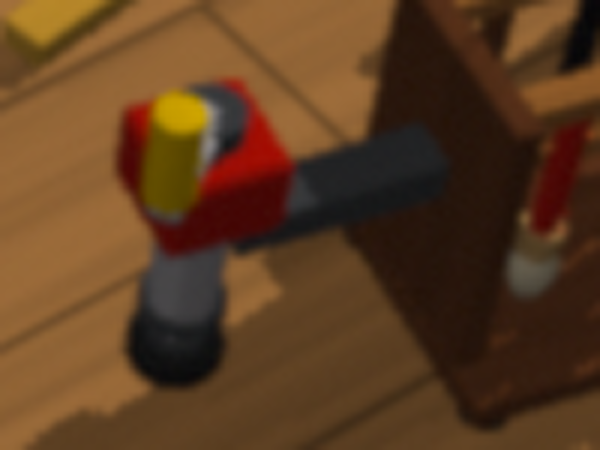

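View pics/b1.png

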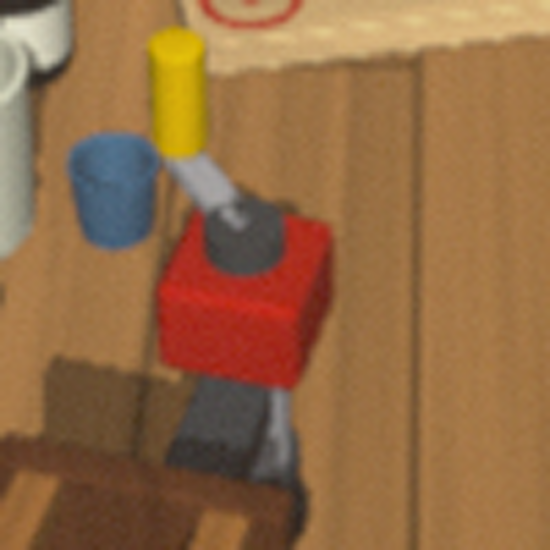

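Scene crop: knob top (181,110) and base (165,205), housing corners (125,105), (242,80), (293,165), foot centre about (175,340). Side crop: knob top (178,42), hub (246,220), housing top corners (200,213), (332,222), (302,313), (160,290). Next I'll fit the jack pose and look closely at the board.

```bash
cat > fit.py <<'E'
from h import *
from scipy.optimize import least_squares
fs={n:eyes.grab_frame(n) for n in("scene","side")}
A=lambda u,v:((u+.5)/6-.5+320,(v+.5)/6-.5+140)
B=lambda u,v:((u+.5)/5.5-.5+225,(v+.5)/5.5-.5+215)
# local points: (x,y,z) ; 'k' knob on circle
s=.03
obs=[("scene",A(125,105),(-s,-s,.19)),("scene",A(242,80),(-s,s,.19)),("scene",A(293,165),(s,s,.19)),
("scene",A(285,212),(s,s,.145)),("scene",A(170,255),(s,-s,.145)),("scene",A(120,170),(-s,-s,.145)),
("scene",A(181,110),("k",.257)),
("side",B(197,212),(s,-s,.19)),("side",B(332,222),(-s,-s,.19)),("side",B(302,313),(-s,s,.19)),("side",B(160,290),(s,s,.19)),
("side",B(160,360),(s,s,.145)),("side",B(295,388),(-s,s,.145)),("side",B(178,42),("k",.257)),("scene",A(175,340),("f",))]
def pt(p,l):
    x,y,yaw,z,a,fz=p
    if l[0]=="k": l=(.055*np.cos(a),.055*np.sin(a),l[1])
    elif l[0]=="f": l=(0,0,fz+.005)
    c,s_=np.cos(yaw),np.sin(yaw)
    return np.array([x+c*l[0]-s_*l[1],y+s_*l[0]+c*l[1],z+l[2]])
def res(p): return np.concatenate([proj(fs[n],pt(p,l))-o for n,o,l in obs]+[[(p[3]-.006)/.006*1]])
r=least_squares(res,[.55,.13,0,.006,0,.04],loss="soft_l1")
p=r.x; print("x y yaw z crank footz",p.round(4)); print(res(p)[:-1].reshape(-1,2).round(1).tolist())
print("knob grip",pt(p,("k",.233)),"hub",pt(p,(0,0,.205)))
a=fs["scene"]["img"][225:305,165:260]; b=fs["side"]["img"][180:240,245:345]
out=np.vstack([cv2.resize(a,(500,421),interpolation=cv2.INTER_CUBIC)])
cv2.imwrite("pics/ba.png",cv2.resize(a,None,fx=6,fy=6,interpolation=cv2.INTER_CUBIC)); cv2.imwrite("pics/bb.png",cv2.resize(b,None,fx=6,fy=6,interpolation=cv2.INTER_CUBIC))
E
python3 fit.py
```

```text
x y yaw z crank footz [ 6.029e-01  1.191e-01 -2.248e-01 -1.000e-04 -8.020e-01  3.930e-02]
[[-0.9, -0.3], [0.2, -2.2], [2.0, -0.5], [1.1, 2.9], [-0.2, 2.0], [-1.5, 0.2], [0.3, 0.3], [0.3, -4.0], [1.6, -1.4], [-0.2, 0.1], [-1.4, -0.7], [-0.4, 1.9], [1.4, 1.8], [0.4, -0.0], [0.5, 0.1]]
knob grip [0.63134277 0.07206952 0.23287696] hub [0.60287579 0.11912939 0.20487696]
```

View pics/ba.png

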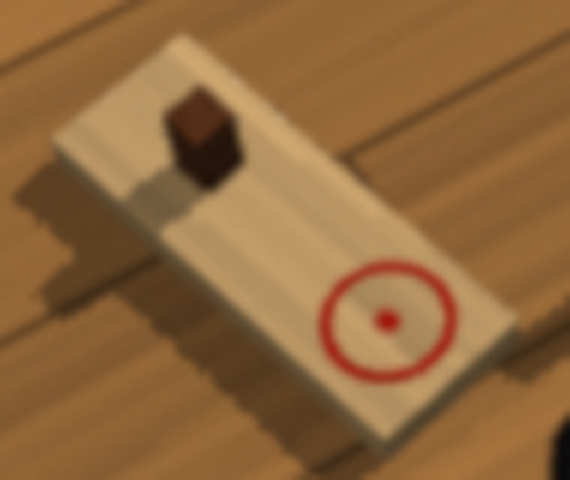

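View pics/bb.png

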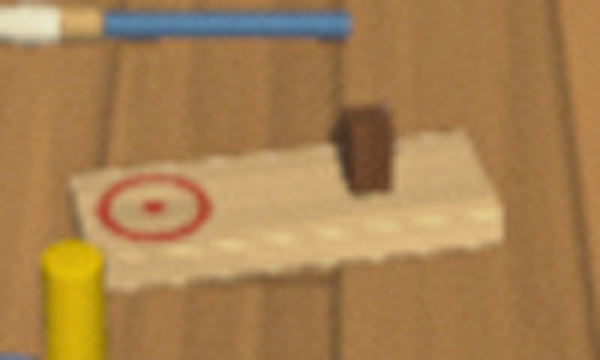

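Board crops: scene top corners (182,36), (55,140), (518,320), (385,440), dot (388,321), post top (200,112). Side crop: dot (154,207), corners (72,178), (465,130), (500,208).

```bash
cat > fit2.py <<'E'
exec(open("fit.py").read().split("r=least")[0])
def res2(q):
    p,h,zt,zb=q[:6],q[6],q[7],q[8]; o=[]
    for n,ob,l in obs:
        if len(l)==3: l=(np.sign(l[0])*h,np.sign(l[1])*h,zt if l[2]==.19 else zb)
        o.append(proj(fs[n],pt(p,l))-ob)
    return np.concatenate(o+[[(p[3]-.006)/.006,(h-.03)/.002,(zt-.19)/.005,(zb-.145)/.005]])
r=least_squares(res2,[.6,.12,-.2,.006,-.8,.04,.03,.19,.145],loss="soft_l1");print("jack",r.x.round(4));print(res2(r.x)[:-4].reshape(-1,2).round(1).tolist())
print("knob",pt(r.x[:6],("k",.233)))
C=lambda n,u,v:((u+.5)/6-.5+(165 if n=="scene" else 245),(v+.5)/6-.5+(225 if n=="scene" else 180))
bo=[("scene",182,36,(-.18,.04,.022)),("scene",55,140,(-.18,-.04,.022)),("scene",518,320,(.04,.04,.022)),("scene",385,440,(.04,-.04,.022)),
("scene",388,321,(0,0,.022)),("scene",200,112,(-.115,0,.065)),("side",154,207,(0,0,.022)),("side",72,178,(.04,-.04,.022)),("side",465,130,(-.18,-.04,.022)),("side",500,208,(-.18,.04,.022)),("side",367,108,(-.115,0,.065))]
def rb(p):
    c,s_=np.cos(p[2]),np.sin(p[2])
    return np.concatenate([proj(fs[n],[p[0]+c*l[0]-s_*l[1],p[1]+s_*l[0]+c*l[1],l[2]])-C(n,u,v) for n,u,v,l in bo])
b=least_squares(rb,[.63,-.29,.2],loss="soft_l1");print("board",b.x.round(4));print(rb(b.x).reshape(-1,2).round(1).tolist())
x,y,w=b.x;print("post",x-.115*np.cos(w),y-.115*np.sin(w))
st=ctrl.get_state();print(st["tool_pos"],R.from_rotvec(st["ee_rot"]).as_matrix().round(3).tolist())
E
python3 fit2.py
```

```text
jack [ 6.031e-01  1.192e-01 -2.194e-01  7.000e-04 -8.081e-01  3.850e-02
  2.770e-02  1.859e-01  1.481e-01]
[[0.2, 1.0], [-0.3, -0.5], [0.8, -0.1], [0.2, 1.6], [0.5, 0.3], [-0.2, -0.3], [0.4, 0.1], [0.9, -2.0], [0.2, 0.2], [-0.9, 0.3], [0.0, 0.0], [0.8, 0.1], [0.6, -0.5], [0.3, -0.3], [0.6, 0.1]]
knob [0.63148796 0.07214191 0.23370683]
board [ 0.6307 -0.2911  0.2298]
[[0.5, -0.8], [-0.8, -0.2], [0.7, -0.2], [0.2, 0.3], [0.4, 0.3], [-0.0, 0.4], [0.1, -0.6], [-0.6, -1.4], [0.1, -1.0], [1.0, -0.2], [0.3, 0.5]]
post 0.5187175054076575 -0.3172785833496498
[0.15631713 0.60512185 0.2145706 ] [[-0.968, 0.25, -0.0], [0.25, 0.968, -0.0], [-0.0, -0.0, -1.0]]
```

arm_command --moves "9.1 -3.4 -4.7 0 0 0 9; 9.1 -6.8 -9.4 0 0 0 18; 9.1 -10.2 -14.1 0 0 0 27; 9.1 -13.6 -18.8 0 0 0 36; 9.1 -17 -23.5 0 0 0 45; 9.1 -20.4 -28.2 0 0 0 54; 9.1 -23.8 -32.9 0 0 0 63; 9.1 -27.2 -37.6 0 0 0 72; 9.1 -30.6 -42.3 0 0 0 81; 9.1 -34 -47 0 0 0 90"

```text
t: 3.45
tool_pos: [0.3686, 0.0633, 0.2151]
ee_rot: [2.488, 1.917, 0.002]
contact_force: [1.3, 0.4, -0.3]
grip_width: 0.0909
grip_force: 0.0
```

```bash
cat > go.py <<'E'
from h import *
import sys
# go.py x y z yangle(rad): shift & turn in tool axes (cm, deg)
def show(x,y,z,ya):
    st=ctrl.get_state(); M=R.from_rotvec(st["ee_rot"])
    G=np.array([[-np.sin(ya),np.cos(ya),0]]); # placeholder
    yv=np.array([np.cos(ya),np.sin(ya),0]); zv=np.array([0,0,-1.]); xv=np.cross(yv,zv)
    D=R.from_matrix(np.stack([xv,yv,zv],1))
    print("t",round(st["t"],2),"pos",st["tool_pos"].round(4),"F",st["contact_force"].round(2),"w",round(st["grip_width"],4),"q",st["qpos"].round(2))
    print("shift cm",(M.inv().apply(np.array([x,y,z])-st["tool_pos"])*100).round(2),"turn deg",np.degrees((M.inv()*D).as_rotvec()).round(1))
if __name__=="__main__": show(*map(float,sys.argv[1:5]))
E
python3 go.py .5187 -.3173 .029 -1.341
```

```text
t 3.45 pos [0.3686 0.0633 0.2151] F [ 1.33  0.44 -0.3 ] w 0.0909 q [ 0.17 -0.06  2.13  0.    1.07  0.42]
shift cm [-32.98  24.19  18.62] turn deg [ 0.1 -0.1 62.1]
```

arm_command --moves "9.1 -4.7 3.5 0 0 0 9; 9.1 -9.4 6.9 0 0 0 18; 9.1 -14.1 10.4 0 0 0 27; 9.1 -18.8 13.8 0 0 0 36; 9.1 -23.5 17.3 0 0 0 45; 9.1 -28.2 20.7 1 0 0 54; 9.1 -33 24.2 4 0 0 62.1; 9.1 -33 24.2 8 0 0 62.1; 9.1 -33 24.2 10 0 0 62.1; 9.1 -33 24.2 10 0 0 62.1"

```text
t: 4.7
tool_pos: [0.5186, -0.3145, 0.1129]
ee_rot: [-3.118, -0.366, 0.004]
contact_force: [-0.0, 0.5, 0.1]
grip_width: 0.091
grip_force: 0.0
```

```bash
python3 go.py .5187 -.3173 .029 -1.341
python3 - <<'E'
from h import *
f=eyes.grab_frame("wrist"); cv2.imwrite("pics/w1.png",f["img"])
E
```

```text
t 4.7 pos [ 0.5186 -0.3145  0.1129] F [-0.01  0.55  0.11] w 0.091 q [-0.55  0.44  1.76  0.    0.95  0.79]
shift cm [-0.03  0.29  8.39] turn deg [-0.1  0.1  0.2]
```

View pics/w1.png

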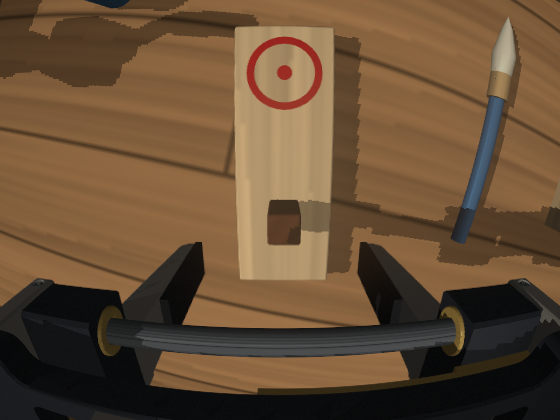

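Wrist view: post at (284,222) sits midway between the fingers (200 and 360), square to them, with the ring at (285,72). Descending and grasping.

arm_command --moves "9.1 0 0.2 3 0 0 0; 9.1 0 0.2 6 0 0 0; 9.1 0 0.2 8 0 0 0; 9.1 0 0.2 8.4 0 0 0; 6 0 0.2 8.4 0 0 0; 4 0 0.2 8.4 0 0 0; 1.5 0 0.2 8.4 0 0 0; 1.5 0 0.2 8.4 0 0 0; 1.5 0 0.2 8.4 0 0 0; 1.5 0 0.2 8.4 0 0 0" --grip_force 50

```text
t: 6.0
tool_pos: [0.5202, -0.317, 0.0306]
ee_rot: [3.12, 0.367, -0.0]
contact_force: [-0.2, -0.5, -0.6]
grip_width: 0.0331
grip_force: 0.0
```

```bash
python3 go.py .403 .072 .034 -1.341
```

```text
t 6.0 pos [ 0.5202 -0.317   0.0306] F [-0.24 -0.51 -0.61] w 0.0331 q [-0.55  0.55  1.8  -0.    0.79  0.79]
shift cm [ -2.37 -40.55  -0.34] turn deg [0.  0.  0.2]
```

arm_command --moves "1.5 0 0 0 0 0 0; 1.5 0 0 0 0 0 0; 1.5 0 0 0 0 0 0; 1.5 0 0 0 0 0 0; 1.5 0 0 -0.2 0 0 0; 1.5 0 0 -0.4 0 0 0; 1.5 0 0 -0.6 0 0 0; 1.5 0 0 -0.6 0 0 0; 1.5 0 0 -0.6 0 0 0; 1.5 0 0 -0.6 0 0 0"

```text
t: 7.25
tool_pos: [0.5202, -0.3169, 0.0365]
ee_rot: [-3.12, -0.367, 0.0]
contact_force: [-0.8, 0.2, -3.0]
grip_width: 0.0238
grip_force: 50.0
```

```bash
python3 - <<'E'
from h import *
s=ctrl.get_state(); print(s["torque"])
f=eyes.grab_frame("wrist")
img=f["img"];hsv=cv2.cvtColor(img,cv2.COLOR_BGR2HSV)
red=((hsv[...,0]<6)|(hsv[...,0]>174))&(hsv[...,1]>150)&(hsv[...,2]>90)
red[:, :200]=0; red[:,380:]=0; red[200:]=0
ys,xs=np.nonzero(red)
u,v=(xs.min()+xs.max())/2,(ys.min()+ys.max())/2; print(u,v,len(xs))
# dot: component with smallest area near the middle
n,l,st,c=cv2.connectedComponentsWithStats(red.astype(np.uint8))
T=f["world_from_camera"]
for i in range(1,n):
    if st[i,4]<15: continue
    x,y=c[i][0]-f["cx"],c[i][1]-f["cy"]; r=np.hypot(x,y); th=r/f["fx"]
    d=T[:3,:3]@np.array([x/r*np.sin(th),y/r*np.sin(th),np.cos(th)]); o=T[:3,3]
    for z in(.022,.028): print(st[i],c[i].round(1),(o+d*(z-o[2])/d[2]).round(4))
tp=s["tool_pos"]; M=R.from_rotvec(s["ee_rot"]).as_matrix(); print("expected mark",tp+M[:,0]*.115, tp, M[:,0])
E
python3 go.py .403 .072 .034 -1.341
```

```text
[-0.035237    0.27932547  0.00965086]
280.5 55.5 3373
[ 226    4  110  104 3017] [280.4  56.5] [ 0.6313 -0.291   0.022 ]
[ 226    4  110  104 3017] [280.4  56.5] [ 0.6302 -0.2912  0.028 ]
[270  44  22  21 356] [280.5  54.1] [ 0.6327 -0.2907  0.022 ]
[270  44  22  21 356] [280.5  54.1] [ 0.6315 -0.2909  0.028 ]
expected mark [ 0.63201807 -0.29023352  0.03652743] [ 0.52015697 -0.31691861  0.03653529] [ 9.72705229e-01  2.32044248e-01 -6.83390327e-05]
t 7.3 pos [ 0.5201 -0.3169  0.0365] F [ 0.09  0.07 -3.79] w 0.0236 q [-0.55  0.54  1.79 -0.    0.81  0.79]
shift cm [ -2.37 -40.55   0.26] turn deg [-0.   0.   0.2]
```

arm_command --moves "1.5 -0.2 -3 0 0 0 0; 1.5 -0.5 -8 0 0 0 0; 1.5 -0.8 -13 0 0 0 0; 1.5 -1.1 -18 0 0 0 0; 1.5 -1.4 -23 0 0 0 0; 1.5 -1.7 -28 0 0 0 0; 1.5 -2 -33 0 0 0 0; 1.5 -2.3 -37.5 0 0 0 0; 1.5 -2.4 -40 0 0 0 0; 1.5 -2.4 -40.6 0 0 0 0"

```text
t: 8.55
tool_pos: [0.4024, 0.0736, 0.0368]
ee_rot: [-3.12, -0.371, -0.001]
contact_force: [0.4, 0.7, -3.1]
grip_width: 0.0237
grip_force: 50.0
```

```bash
python3 go.py .491 .093 .0345 -1.341
python3 - <<'E'
from h import *
f=eyes.grab_frame("wrist"); g=eyes.grab_frame("scene")["img"][120:240,280:440]
cv2.imwrite("pics/w2.png",np.vstack([cv2.resize(f["img"],(400,300)),cv2.resize(g,(400,300),interpolation=cv2.INTER_CUBIC)]))
E
```

```text
t 8.55 pos [0.4024 0.0736 0.0368] F [ 0.41  0.67 -3.13] w 0.0237 q [0.18 0.31 2.22 0.   0.61 1.51]
shift cm [9.07 0.19 0.23] turn deg [-0.  -0.   0.4]
```

View pics/w2.png

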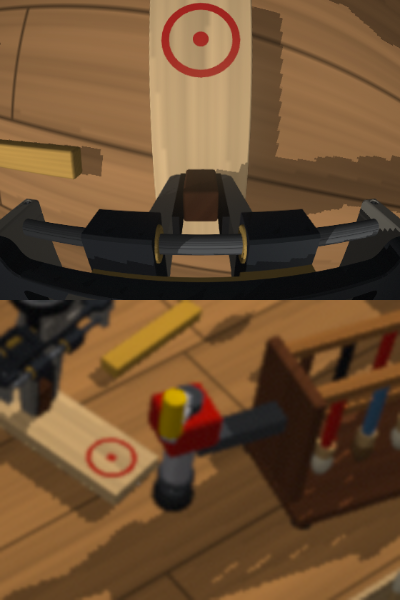

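Top: the board hangs level from the fingers, aimed right. Bottom: it's just left of the foot, and the foot is clear above the board top. Sliding it in.

arm_command --moves "1.5 0 0 0.2 0 0 0; 1.5 1 0 0.3 0 0 0; 1.5 2.5 0.1 0.3 0 0 0; 1.5 4 0.1 0.3 0 0 0; 1.5 5.5 0.1 0.3 0 0 0; 1.5 7 0.1 0.3 0 0 0; 1.5 8.3 0.1 0.3 0 0 0; 1.5 9 0.1 0.3 0 0 0; 1.5 9 0.1 0.3 0 0 0; 1.5 9 0.1 0.3 0 0 0"

```text
t: 9.9
tool_pos: [0.4897, 0.0922, 0.0334]
ee_rot: [3.12, 0.367, -0.001]
contact_force: [0.1, -0.4, -2.7]
grip_width: 0.0238
grip_force: 50.0
```

```bash
python3 go.py .491 .093 .0305 -1.341
python3 - <<'E'
from h import *
f=eyes.grab_frame("scene"); g=eyes.grab_frame("side")
a=cv2.resize(f["img"][140:230,300:420],None,fx=5,fy=5,interpolation=cv2.INTER_CUBIC)
cv2.imwrite("pics/p3.png",a)
st=ctrl.get_state(); M=R.from_rotvec(st["ee_rot"]).as_matrix()
mk=st["tool_pos"]+M[:,0]*.115
for z in (.022,): mk[2]=z; print("mark est",mk.round(4),"crop px",((proj(f,mk)-[300,140])*5).round(1))
for z in(.03,.035,.04,.045): print("foot under centre z",z,((proj(f,[.603,.119,z])-[300,140])*5).round(1))
E
```

```text
t 9.9 pos [0.4897 0.0922 0.0334] F [ 0.08 -0.4  -2.74] w 0.0238 q [0.18 0.42 2.04 0.   0.69 1.52]
shift cm [ 0.14 -0.05  0.29] turn deg [-0.   0.1  0.3]
mark est [0.6017 0.1189 0.022 ] crop px [240.8 304.4]
foot under centre z 0.03 [243.8 297.3]
foot under centre z 0.035 [244.7 291.8]
foot under centre z 0.04 [245.5 286.4]
foot under centre z 0.045 [246.4 280.9]
```

View pics/p3.png

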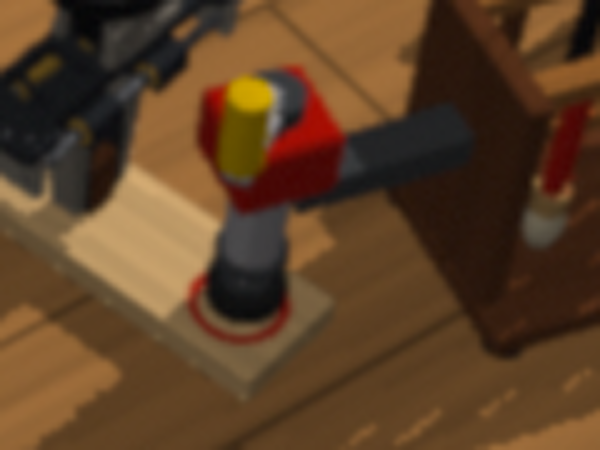

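Foot at (246,290) stands inside the red ring (188–290 wide, centre about 239,305). A 1–2 mm nudge remains, then lower and release.

arm_command --moves "1.5 0.2 -0.05 0 0 0 0; 1.5 0.2 -0.05 0.1 0 0 0; 1.5 0.2 -0.05 0.25 0 0 0; 1.5 0.2 -0.05 0.3 0 0 0; 1.5 0.2 -0.05 0.3 0 0 0; 2 0.2 -0.05 0.3 0 0 0; 4 0.2 -0.05 0.3 0 0 0; 5 0.2 -0.05 0.3 0 0 0; 5 0.2 -0.05 0.3 0 0 0; 5 0.2 -0.05 0.3 0 0 0"

```text
t: 11.25
tool_pos: [0.4924, 0.0933, 0.0306]
ee_rot: [-3.12, -0.367, -0.0]
contact_force: [-1.1, -0.4, -0.4]
grip_width: 0.0501
grip_force: 0.0
```

```bash
python3 go.py .6315 .0721 .31 -1.341
```

```text
t 11.25 pos [0.4924 0.0933 0.0306] F [-1.08 -0.37 -0.37] w 0.0501 q [0.18 0.43 2.03 0.   0.68 1.52]
shift cm [ 13.05   5.29 -27.93] turn deg [ 0.  -0.   0.2]
```

arm_command --moves "5 0 0 -1 0 0 0; 6 0 0 -4 0 0 0; 9 0 0 -10 0 0 0; 9 0 0 -16 0 0 0; 9 0 0 -22 0 0 0; 9 0 0 -28 0 0 0; 9 4 1.6 -29 0 0 0; 9 9 3.6 -29 0 0 0; 9 13 5.3 -28 0 0 0; 9 13 5.3 -28 0 0 0"

```text
t: 12.5
tool_pos: [0.6323, 0.0712, 0.3095]
ee_rot: [3.12, 0.365, -0.002]
contact_force: [0.0, -0.6, 0.2]
grip_width: 0.0901
grip_force: 0.0
```

```bash
python3 go.py .6315 .0721 .222 -1.341
python3 - <<'E'
from h import *
f=eyes.grab_frame("wrist"); s=eyes.grab_frame("scene")["img"][150:230,290:400]
cv2.imwrite("pics/w4.png",np.vstack([cv2.resize(f["img"],(400,300)),cv2.resize(s,(400,290),interpolation=cv2.INTER_CUBIC)]))
E
```

```text
t 12.5 pos [0.6323 0.0712 0.3095] F [ 0.02 -0.6   0.23] w 0.0901 q [ 0.11  0.3   1.5  -0.    1.35  1.45]
shift cm [-0.04 -0.1   8.75] turn deg [-0.   0.1  0.2]
```

View pics/w4.png

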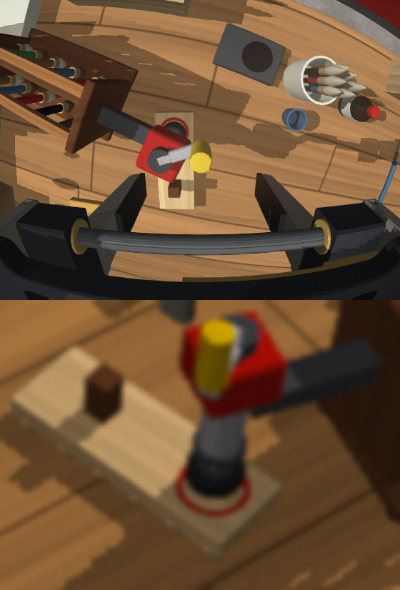

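Board stays put with the foot inside the ring. Wrist view: knob at (201,162), midway between the fingers. Descend and grip the knob.

arm_command --moves "7 0 0 3 0 0 0; 6 0 0 6 0 0 0; 5.5 0 0 8.2 0 0 0; 4.5 0 0 8.8 0 0 0; 1.5 0 0 8.8 0 0 0; 1.5 0 0 8.8 0 0 0; 1.5 0 0 8.8 0 0 0; 1.5 0 0 8.8 0 0 0; 1.5 0 0 8.8 0 0 0; 1.5 0 0 8.8 0 0 0" --grip_force 40

```text
t: 13.85
tool_pos: [0.6318, 0.071, 0.2238]
ee_rot: [3.119, 0.367, 0.003]
contact_force: [0.8, -5.5, 6.5]
grip_width: 0.0232
grip_force: 40.0
```

```bash
cat > w.py <<'E'
from h import *
import sys,json
C=np.array([.603,.119]); 
def stat():
    st=ctrl.get_state(); p=st["tool_pos"]; d=p[:2]-C; r=np.hypot(*d); a=np.arctan2(d[1],d[0])
    e=d/r; tn=np.array([e[1],-e[0]]); F=st["contact_force"]
    print("t",round(st["t"],2),"pos",p.round(4),"r",round(r,4),"ang",round(a,3),"Frad",round(F[:2]@e,2),"Fresist",round(-F[:2]@tn,2),"Fz",round(F[2],2),"w",round(st["grip_width"],4),st["grip_force"])
    return st,a
if __name__=="__main__":
    st,a=stat()
    Mi=R.from_rotvec(st["ee_rot"]).inv(); step=float(sys.argv[1]); n=int(sys.argv[2])
    rad=.055
    for k in range(1,n+1):
        b=a-step*k; q=np.array([C[0]+rad*np.cos(b),C[1]+rad*np.sin(b),st["tool_pos"][2]])
        print((Mi.apply(q-st["tool_pos"])*100).round(2)[:2],end=";")
E
python3 w.py .12 10
```

```text
t 13.85 pos [0.6318 0.071  0.2238] r 0.056 ang -1.03 Frad 5.12 Fresist -2.17 Fz 6.47 w 0.0232 40.00131368637085
[-0.67  0.07];[-1.32  0.15];[-1.98  0.16];[-2.64  0.08];[-3.28 -0.07];[-3.9 -0.3];[-4.49 -0.6 ];[-5.03 -0.97];[-5.53 -1.4 ];[-5.98 -1.89];
```

arm_command --moves "1.5 -0.7 0.1 -0.1 0 0 0; 1.5 -1.3 0.15 -0.2 0 0 0; 1.5 -2 0.15 -0.2 0 0 0; 1.5 -2.6 0.1 -0.2 0 0 0; 1.5 -3.3 -0.1 -0.2 0 0 0; 1.5 -3.9 -0.3 -0.2 0 0 0; 1.5 -4.5 -0.6 -0.2 0 0 0; 1.5 -5 -1 -0.2 0 0 0; 1.5 -5.5 -1.4 -0.2 0 0 0; 1.5 -6 -1.9 -0.2 0 0 0"

```text
t: 15.1
tool_pos: [0.5681, 0.0753, 0.2241]
ee_rot: [3.118, 0.366, -0.001]
contact_force: [3.5, -4.4, -5.6]
grip_width: 0.0232
grip_force: 40.0
```

```bash
python3 w.py .12 10
```

```text
t 15.1 pos [0.5681 0.0753 0.2241] r 0.0559 ang -2.245 Frad 1.24 Fresist 5.54 Fz -5.64 w 0.0232 39.99411463737488
[-0.3 -0.6];[-0.61 -1.18];[-0.84 -1.8 ];[-1.   -2.44];[-1.08 -3.1 ];[-1.08 -3.76];[-1.01 -4.41];[-0.85 -5.05];[-0.62 -5.67];[-0.32 -6.26];
```

arm_command --moves "1.5 -0.3 -0.6 0 0 0 0; 1.5 -0.6 -1.2 0.1 0 0 0; 1.5 -0.85 -1.8 0.1 0 0 0; 1.5 -1 -2.45 0.1 0 0 0; 1.5 -1.1 -3.1 0.1 0 0 0; 1.5 -1.1 -3.75 0.1 0 0 0; 1.5 -1 -4.4 0.1 0 0 0; 1.5 -0.85 -5.05 0.1 0 0 0; 1.5 -0.6 -5.65 0.1 0 0 0; 1.5 -0.3 -6.25 0.1 0 0 0"

```text
t: 16.35
tool_pos: [0.5509, 0.1358, 0.2239]
ee_rot: [3.119, 0.367, 0.0]
contact_force: [0.9, -5.4, 0.4]
grip_width: 0.0234
grip_force: 40.0
```

```bash
python3 w.py .1 10
```

```text
t 16.35 pos [0.5509 0.1358 0.2239] r 0.0547 ang 2.829 Frad -2.51 Fresist 4.85 Fz 0.38 w 0.0234 39.998931884765625
[ 0.29 -0.47];[ 0.64 -0.89];[ 1.03 -1.28];[ 1.46 -1.62];[ 1.92 -1.92];[ 2.41 -2.17];[ 2.92 -2.37];[ 3.45 -2.52];[ 3.99 -2.61];[ 4.54 -2.65];
```

arm_command --moves "1.5 0.3 -0.5 0 0 0 0; 1.5 0.65 -0.9 0 0 0 0; 1.5 1.05 -1.3 0 0 0 0; 1.5 1.45 -1.6 0 0 0 0; 1.5 1.9 -1.9 0 0 0 0; 1.5 2.4 -2.15 0 0 0 0; 1.5 2.9 -2.35 0 0 0 0; 1.5 3.45 -2.5 0 0 0 0; 1.5 4 -2.6 0 0 0 0; 1.5 4.55 -2.65 0 0 0 0"

```text
t: 17.6
tool_pos: [0.5883, 0.1711, 0.2237]
ee_rot: [3.117, 0.367, -0.003]
contact_force: [-1.9, -9.4, 3.6]
grip_width: 0.0234
grip_force: 40.0
```

```bash
python3 w.py .06 10
```

```text
t 17.6 pos [0.5883 0.1711 0.2237] r 0.0541 ang 1.845 Frad -8.59 Fresist 4.35 Fz 3.62 w 0.0234 40.00328600406647
[ 0.33 -0.09];[ 0.66 -0.08];[ 0.98 -0.04];[1.31 0.02];[1.63 0.09];[1.95 0.19];[2.26 0.3 ];[2.56 0.43];[2.85 0.58];[3.14 0.75];
```

```bash
sed -i 's/\.119\]/.1178]/' w.py; python3 w.py .06 10
```

```text
t 17.6 pos [0.5883 0.1711 0.2237] r 0.0553 ang 1.839 Frad -8.62 Fresist 4.3 Fz 3.62 w 0.0234 40.00328600406647
[0.33 0.03];[0.66 0.04];[0.99 0.08];[1.31 0.14];[1.63 0.22];[1.95 0.31];[2.26 0.43];[2.56 0.56];[2.85 0.71];[3.14 0.88];
```

arm_command --moves "1.5 0.3 0.1 0 0 0 0; 1.5 0.65 0.15 0 0 0 0; 1.5 1 0.2 0 0 0 0; 1.5 1.3 0.25 0 0 0 0; 1.5 1.65 0.3 0 0 0 0; 1.5 1.95 0.4 0 0 0 0; 1.5 2.25 0.5 0 0 0 0; 1.5 2.55 0.65 0 0 0 0; 1.5 2.85 0.8 0 0 0 0; 1.5 3.15 0.95 0 0 0 0"

```text
t: 18.85
tool_pos: [0.6202, 0.1703, 0.2237]
ee_rot: [3.119, 0.367, -0.006]
contact_force: [-7.4, -4.5, 5.0]
grip_width: 0.0231
grip_force: 40.0
```

```bash
python3 w.py .04 10
```

```text
t 18.85 pos [0.6202 0.1703 0.2237] r 0.0552 ang 1.255 Frad -6.59 Fresist 5.63 Fz 5.04 w 0.0231 40.00231146812439
[0.17 0.14];[0.35 0.26];[0.53 0.4 ];[0.7  0.54];[0.86 0.68];[1.02 0.84];[1.17 1.  ];[1.32 1.16];[1.46 1.33];[1.59 1.51];
```

arm_command --moves "1.5 0.15 0.2 0 0 0 0; 1.5 0.35 0.35 0 0 0 0; 1.5 0.5 0.5 0 0 0 0; 1.5 0.7 0.6 0 0 0 0; 1.5 0.85 0.75 0 0 0 0; 1.5 1 0.9 0 0 0 0; 1.5 1.15 1.05 0 0 0 0; 1.5 1.3 1.2 0 0 0 0; 1.5 1.45 1.4 0 0 0 0; 1.5 1.6 1.6 0 0 0 0"

```text
t: 20.1
tool_pos: [0.639, 0.1596, 0.2236]
ee_rot: [-3.119, -0.367, 0.006]
contact_force: [-8.9, 1.3, 5.4]
grip_width: 0.0234
grip_force: 40.0
```

```bash
python3 w.py .03 10
python3 - <<'E'
from h import *
f=eyes.grab_frame("scene"); g=f["img"][165:225,310:400]
cv2.imwrite("pics/w5.png",cv2.resize(g,None,fx=7,fy=7,interpolation=cv2.INTER_CUBIC))
E
```

```text
t 20.1 pos [0.639  0.1596 0.2236] r 0.0552 ang 0.86 Frad -4.85 Fresist 7.57 Fz 5.44 w 0.0234 40.00128507614136
[0.08 0.15];[0.17 0.28];[0.26 0.43];[0.34 0.57];[0.42 0.71];[0.49 0.86];[0.56 1.01];[0.62 1.16];[0.68 1.32];[0.74 1.47];
```

View pics/w5.png

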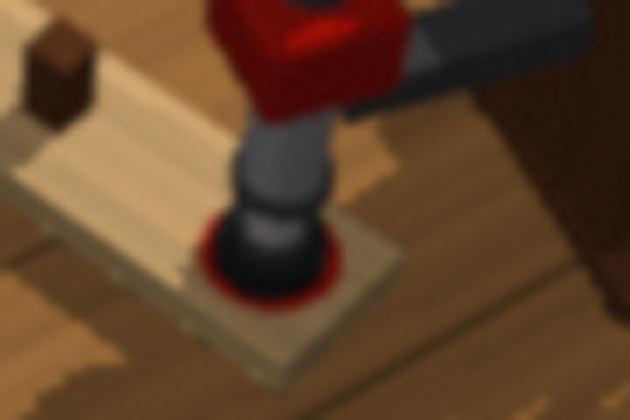

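The foot sits centred in the ring at about (270,255) and appears down on the board; the resistance rose from about 5.3 to 7.6 N. I'll make a small further turn to confirm.

arm_command --moves "1.5 0.03 0.05 0 0 0 0; 1.5 0.06 0.1 0 0 0 0; 1.5 0.09 0.15 0 0 0 0; 1.5 0.12 0.2 0 0 0 0; 1.5 0.15 0.25 0 0 0 0; 1.5 0.18 0.3 0 0 0 0; 1.5 0.21 0.35 0 0 0 0; 1.5 0.24 0.4 0 0 0 0; 1.5 0.27 0.45 0 0 0 0; 1.5 0.3 0.5 0 0 0 0"

```text
t: 21.4
tool_pos: [0.643, 0.1558, 0.2237]
ee_rot: [-3.118, -0.367, 0.006]
contact_force: [-8.0, 1.8, 4.8]
grip_width: 0.0231
grip_force: 40.0
```

```bash
python3 w.py .03 5
```

```text
t 21.4 pos [0.643  0.1558 0.2237] r 0.0552 ang 0.76 Frad -4.55 Fresist 6.87 Fz 4.82 w 0.0231 40.00108480453491
[0.06 0.15];[0.14 0.3 ];[0.21 0.45];[0.28 0.6 ];[0.34 0.75];
```

arm_command --moves "1.5 0.03 0.1 0 0 0 0; 1.5 0.06 0.15 0 0 0 0; 1.5 0.1 0.2 0 0 0 0; 1.5 0.14 0.3 0 0 0 0; 1.5 0.17 0.35 0 0 0 0; 1.5 0.2 0.45 0 0 0 0; 1.5 0.23 0.5 0 0 0 0; 1.5 0.26 0.55 0 0 0 0; 1.5 0.29 0.6 0 0 0 0; 1.5 0.32 0.7 0 0 0 0"

```text
t: 22.65
tool_pos: [0.6477, 0.1502, 0.2237]
ee_rot: [-3.118, -0.367, 0.006]
contact_force: [-8.3, 3.5, 5.4]
grip_width: 0.0232
grip_force: 40.0
```

```bash
python3 w.py .03 5
```

```text
t 22.65 pos [0.6477 0.1502 0.2237] r 0.0552 ang 0.627 Frad -4.67 Fresist 7.7 Fz 5.35 w 0.0232 40.00127613544464
[0.04 0.16];[0.1  0.32];[0.15 0.47];[0.2  0.63];[0.24 0.79];
```

arm_command --moves "1.5 0.02 0.1 0 0 0 0; 1.5 0.04 0.15 0 0 0 0; 1.5 0.06 0.2 0 0 0 0; 1.5 0.08 0.25 0 0 0 0; 1.5 0.1 0.32 0 0 0 0; 1.5 0.12 0.4 0 0 0 0; 1.5 0.14 0.46 0 0 0 0; 1.5 0.16 0.52 0 0 0 0; 1.5 0.18 0.58 0 0 0 0; 1.5 0.2 0.65 0 0 0 0"

```text
t: 23.9
tool_pos: [0.6512, 0.1447, 0.2237]
ee_rot: [-3.117, -0.367, 0.006]
contact_force: [-9.5, 5.1, 3.3]
grip_width: 0.0231
grip_force: 40.0
```

```bash
python3 w.py .03 5
```

```text
t 23.9 pos [0.6512 0.1447 0.2237] r 0.0552 ang 0.508 Frad -5.82 Fresist 9.05 Fz 3.34 w 0.0231 40.00151038169861
[0.02 0.17];[0.06 0.33];[0.09 0.49];[0.12 0.65];[0.14 0.81];
```

Resistance is now about 8.5–9 N against about 5.3 N free, so the foot is well set. Letting go and rising.

arm_command --moves "3 0 0 0 0 0 0; 5 0 0 0 0 0 0; 6 0 0 0 0 0 0; 6 0 0 0 0 0 0; 6 0 0 -1 0 0 0; 6 0 0 -4 0 0 0; 6 0 0 -8 0 0 0; 6 0 0 -12 0 0 0; 6 0 0 -14 0 0 0; 6 0 0 -14 0 0 0"

```text
t: 25.15
tool_pos: [0.6541, 0.1431, 0.3661]
ee_rot: [-3.12, -0.367, -0.006]
contact_force: [-0.6, 0.9, 0.4]
grip_width: 0.0601
grip_force: 0.0
```

Run:
```python
from h import *
s=ctrl.get_state(); print(s["t"],s["tool_pos"],s["contact_force"])
f=eyes.grab_frame("scene"); cv2.imwrite("pics/end.png",f["img"])
```

```text
25.15 [0.6541337  0.14313255 0.36608597] [-0.62436661  0.94553776  0.36301678]
```

View pics/end.png

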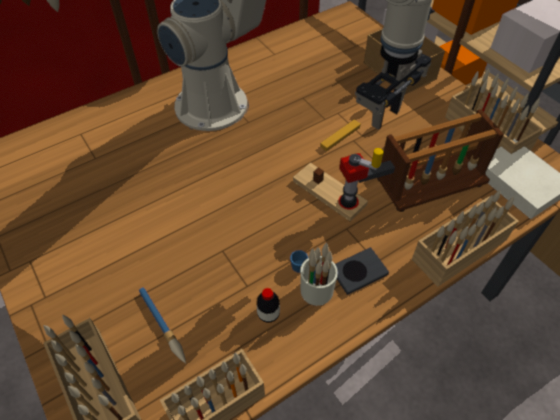

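The final view shows the board at (330,190) under the foot with its mark covered, the gripper clear above, and the other things where they were.

```bash
python3 -c "
from bench import ticket
print(ticket.hand_in())"
```

```text
the job is handed in; nothing more can be done
None
```

The board lies under the leg with its mark centred, and the crank is wound until clearly stiffer (about 8.5–9 N against about 5.3 N free, so an estimated 35–45 N on the board); both are released, the other things look unmoved, and the job is handed in, though no verdict came back.

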